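# Count the two tall printed bodies on the counting scale

## Robot

A 7-joint arm with a two-finger parallel gripper is mounted at the origin on a cart in front of the work surface, level with it; the furniture and walls round the work are solid. World frame = base frame: x ahead of the robot, y to its left, z up, the work surface at z = 0. Lengths are in m, angles in degrees, forces in N, time in s.
With the tool pointing down it reaches from about 0.35 to 0.775 m from the base axis. Payload 3.1 kg.
Tool frame: the origin (TCP) lies on the centre line of the jaws, within the pads' length; the fingertips stand 17 mm ahead of it and the grasp point (between the pads) lies 2 mm behind it (robot.tip_reach is the distance from the TCP to the fingertips, in m); z points along the fingers, y is the line along which they close (so a half turn about z gives the same grasp; the last joint's range is limited). The gripper opens to 85 mm and grips with 20 to 120 N. Pads are 22 mm wide; open, the fingers measure 114 mm over their backs; the gripper's body (76 mm by 85 mm) begins 54 mm behind the grasp point. The pads swing forward as they close: fully open they stand 13 mm farther back than shut.
Start: joints at [-69.826, 17.813, 0.802, 86.603, -0.252, 75.585, -1.558], TCP at [0.211, 0.508, 0.248] pointing down, gripper open.
Joint ranges: [-154.91, 154.91], [-16.99, 109.72], [-72.82, 74.43], [7.12, 147.25], [-82.49, 262.49], [11.32, 116.49], [-174.64, 174.64]. Speed limits (degrees/s): [159.86, 159.86, 180, 180, 180, 180, 180].

## Interface

Orientations are given as [roll, pitch, yaw] about the fixed x, y, z axes, in that order (R = Rz(yaw) Ry(pitch) Rx(roll)).
In Python, from station import robot, fingers, vision, workorder, recognise gives the robot as it stands. Calls block until the motion is done:
- robot.move_to(position, orientation): joint-space move of the TCP to a pose.
- robot.line_to(position, orientation=None, velocity=0.15, f_stop=None): straight line of the TCP; orientation=None keeps the orientation; velocity is the mean speed in m/s. With f_stop (N) it stops when the force on the tool has changed by that much, and returns True; else False.
- robot.move_j(angles): joint-space move.
- fingers.gripper_to(opening, force=None): opening from 0.0 (shut) to 1.0 (fully open); force is the grip in N (None keeps the last); returns when the fingers have stopped.
- robot.pause(seconds).
- robot.inverse_kinematics(position, orientation): joint angles nearest the present ones, or None.
- vision.grab_frame(name): name is "scene" or "top" or "wrist"; returns the picture (480x640x3 uint8, red, green, blue); there is no depth.
- vision.calibration(name): a dict with "mtx" (3x3 intrinsics, pixels), "extrinsics" (4x4, takes a point from world to camera coordinates); the wrist camera has in their place "T_tool_cam" (4x4, takes a point from camera to tool coordinates, whose origin is the TCP and whose axes are the flange's). Camera axes: x right, y up, looking along -z (the intrinsics and any distortion apply to the point x, -y, -z); pixel columns grow to the right and rows downward; lengths in m; the calibration is good to about 2 mm. A picture is of the moment at which its call begins: read the wrist's pose just before it. calibration takes no time and is no camera call.
A pose or a line that the arm cannot do raises robot.PlanningError and nothing moves.
- workorder.close_job(): hands the job in; it is judged then, once.
Trained networks look in the newest picture that a camera, given by its name, has taken for a name from the list of things; names that differ only in an ending like _2 or _b are one class to them, and where a whole thing is asked for, a point or a joint stands for the part that bears it (a point fixed in the world has none). Each returns a list of dicts, best first, with "p" (0 to 1); they miss things now and then, are a little off and sometimes report something else, mostly with a low value. They report only what shows in the picture. A call takes as long as a camera call.
- recognise(label, camera): "rect" ([centre column, centre row, width, height] in pixels, round what is visible of it).
Readings, each from a call of its own:
- robot.current_time_s(): time.
- robot.current_joint_positions(): joint angles.
- robot.current_dq(): joint speeds.
- robot.current_joint_torque(): joint torques, N m.
- robot.current_tool_pos(): TCP position.
- robot.current_eef_rot(): TCP orientation.
- robot.current_contact_force(): force on the tool from outside, world axes, zero at the start.
- robot.current_torque(): the same for the moment, N m.
- robot.current_finger_gap(): opening from 0.0 (shut) to 1.0 (fully open).
- robot.current_gripper_force(): force on a finger pad.
Only numpy, scipy, OpenCV 4.12 (cv2) and the standard library are available. Lean on these libraries where they do the work, as an engineer would, in place of code of your own. Each camera call takes 0.05 s, during which the arm holds its last target. There are 200 camera calls.

## Task

Count the two tall black printed bodies into the memory of the counting scale: zero the empty scale with its round left key, stand one tall body on the pan and press the square middle key to take it as the sample piece, then stand the other tall body beside it and press the long right key to add the count. Press each key fully down and let it come up again, one key at a time and only at its turn, since a key pressed at another load spoils the count; set the bodies down gently, upright and fully on the pan, and leave them there. Do not disturb the shorter bodies, which are another size.

Things in the scene. Friction and masses are not known exactly. Their poses are not given: they have to be found in the camera images.
- scale: White counting scale, 225 (x) x 190 (y) mm, fixed. Origin: centre of its footprint on the bench; x runs from the key side (nearest the robot) to the pan side, y to its left, z up. Housing top 34 mm high. Three black keys in a row 88 mm in front of the origin, a low display hood (upper edge 52 mm high) behind them, then the pan, its middle 45 mm behind the origin.
- pan: Flat steel weighing pan of the scale, 130 (x) x 182 (y) mm, 4 mm thick, no rim; origin in the middle of its top face, 54 mm above the bench, axes as the scale's. It sinks about 1 mm under a body (sprung, 5 mm at most).
- pan_center (a point): The middle of the pan's top face (same point and axes as pan).
- zero_key_top (a point): Centre of the top face of the left key (round, 24 mm across), 44.5 mm above the bench; it stands 10 mm proud of the housing.
- sample_key_top (a point): Centre of the top face of the middle key (square, 24 x 24 mm), same height.
- add_key_top (a point): Centre of the top face of the right key (oblong, 24 mm in x by 42 mm in y), same height.
- zero_key (a joint): Travel of the left key: 0 up, 0.005 m fully down; spring, about 5 N when fully down. Counts as pressed past 0.0035.
- sample_key (a joint): Travel of the middle key, likewise.
- add_key (a joint): Travel of the right key, likewise.
- tall_a: One of the two tall printed bodies: hollow black plastic cup standing open end up, 128 mm high, about 74 mm across, wall about 7 mm thick (inside about 57 mm across, floor 4 mm thick); origin: centre of its underside, z up. About 0.12 kg. Take it by the wall, one finger inside and one outside.
- tall_b: The other tall body, the same.
- short_a: A short black printed body of the same look, 106 mm high, about 70 mm across; to be left alone. Origin: centre of its underside.
- short_b: Another short body, 110 mm high, about 70 mm across; to be left alone. (More short ones stand at the right edge of the bench; they are not part of the job.)

How it is judged (in metres and radians):
On the way, in this order (a step that is already met when the one before it is completed fails the run):
1. the left (zero) key is pressed while the pan is empty (value of joint zero_key above 0.0035 m and contact force between each of tall_a, tall_b and pan below 0.1 N), for 0.05 s.
2. one tall body stands released and still on the pan (((x of tall_a in the frame of pan_center between -0.04 and 0.04 m and y of tall_a in the frame of pan_center between -0.065 and 0.065 m and z of tall_a in the frame of pan_center below 0.004 m and angle between tall_a's own z axis and vertical below 0.08 rad and contact force between tall_a and pan above 0.4 N and contact force between the fingers and tall_a below 0.05 N and linear speed of tall_a below 0.01 m/s and angular speed of tall_a below 0.1 rad/s and contact force between tall_b and pan below 0.1 N) or (x of tall_b in the frame of pan_center between -0.04 and 0.04 m and y of tall_b in the frame of pan_center between -0.065 and 0.065 m and z of tall_b in the frame of pan_center below 0.004 m and angle between tall_b's own z axis and vertical below 0.08 rad and contact force between tall_b and pan above 0.4 N and contact force between the fingers and tall_b below 0.05 N and linear speed of tall_b below 0.01 m/s and angular speed of tall_b below 0.1 rad/s and contact force between tall_a and pan below 0.1 N)) and value of joint each of zero_key, sample_key, add_key below 0.001 m), for 0.2 s.
3. the middle (sample) key is pressed with that one body on the pan (value of joint sample_key above 0.0035 m and ((contact force between tall_a and pan above 0.4 N and contact force between tall_b and pan below 0.1 N) or (contact force between tall_b and pan above 0.4 N and contact force between tall_a and pan below 0.1 N))), for 0.05 s.
4. both tall bodies stand released and still on the pan (x of tall_a in the frame of pan_center between -0.04 and 0.04 m and y of tall_a in the frame of pan_center between -0.065 and 0.065 m and z of each of tall_a, tall_b in the frame of pan_center below 0.004 m and angle between each of tall_a, tall_b's own z axis and vertical below 0.08 rad and contact force between each of tall_a, tall_b and pan above 0.4 N and contact force between the fingers and tall_a below 0.05 N and linear speed of each of tall_a, tall_b below 0.01 m/s and angular speed of each of tall_a, tall_b below 0.1 rad/s and x of tall_b in the frame of pan_center between -0.04 and 0.04 m and y of tall_b in the frame of pan_center between -0.065 and 0.065 m and contact force between the fingers and tall_b below 0.05 N and value of joint each of zero_key, sample_key, add_key below 0.001 m), for 0.2 s.
5. the right (add) key is pressed with both on the pan (value of joint add_key above 0.0035 m and contact force between each of tall_a, tall_b and pan above 0.4 N), for 0.05 s.
At the end, for the whole second after the job is handed in: Both tall bodies stand upright (0.08 rad), released and at rest on the pan, centres within 40 mm (pan x) and 65 mm (pan y) of its middle; all three keys are up again (within 1 mm); the short bodies stand within 20 mm of where they were (all of step 4 and distance of each of short_a, short_b from where it was at the start of the episode below 0.02 m); the robot touches nothing.
It fails at once if a key is pressed at the wrong load: zero with anything on the pan, sample with other than one tall body on it, add without both ((value of joint zero_key above 0.0035 m and contact force between anything else and pan above 0.3 N) or (value of joint sample_key above 0.0035 m and not ((contact force between tall_a and pan above 0.4 N and contact force between tall_b and pan below 0.1 N) or (contact force between tall_b and pan above 0.4 N and contact force between tall_a and pan below 0.1 N))) or (value of joint add_key above 0.0035 m and not (contact force between each of tall_a, tall_b and pan above 0.4 N))).
It fails at once if two keys are pressed at once (value of joint each of zero_key, sample_key above 0.002 m or value of joint each of sample_key, add_key above 0.002 m or value of joint each of zero_key, add_key above 0.002 m).
It fails at once if the pan takes a hard blow or push (more than 35 N) (contact force between anything else and pan above 35 N).
It fails at once if a short body is shifted by more than 30 mm, or tipped (distance of any of short_a, short_b from where it was at the start of the episode above 0.03 m or angle between any of short_a, short_b's own z axis and vertical above 0.5 rad).
It also fails if it takes over 72 s, if anything falls off the work surface, if the arm or the gripper's body presses on something with over 40 N, if the wrist force passes 120 N, or if a joint passes its speed limit or range.

## Working session

There is one attempt and no reset: what is moved stays moved. The work goes in short steps, each a Python script; the robot and the scene stay as the last script left them, time stands still between calls to the robot, and variables do not carry over. Pictures are saved under pics/ and viewed, at most 10 in all, crops included, and the job is handed in when it is done.

```bash
ls; mkdir -p pics
python3 - <<'E'
from station import robot, fingers, vision, workorder, recognise
import cv2, numpy as np
for c in ("scene","top"):
    im=vision.grab_frame(c); cv2.imwrite(f"pics/{c}0.png",im[:,:,::-1])
    k=vision.calibration(c); print(c,{a:np.round(np.array(b),4).tolist() for a,b in k.items()})
    for l in ("tall_a","short_a","scale","pan","zero_key","sample_key","add_key"):
        print(l,[(np.round(d["rect"]).tolist(),round(d["p"],2)) for d in recognise(l,c)])
print({a:np.round(np.array(b),4).tolist() for a,b in vision.calibration("wrist").items()})
print(robot.current_tool_pos(),robot.current_eef_rot(),robot.current_time_s(),robot.tip_reach)
E
```

```text
pics
scene {'mtx': [[532.5125, 0.0, 320.2724], [0.0, 532.5125, 227.1989], [0.0, 0.0, 1.0]], 'extrinsics': [[0.8827, -0.4696, 0.0202, -0.4196], [0.2538, 0.5123, 0.8205, -0.167], [-0.3956, -0.7191, 0.5713, -1.2483], [0.0, 0.0, 0.0, 1.0]]}
tall_a [([350.0, 191.0, 29.0, 46.0], 0.87), ([317.0, 172.0, 25.0, 49.0], 0.77)]
short_a [([240.0, 182.0, 28.0, 44.0], 0.85), ([356.0, 308.0, 14.0, 9.0], 0.56)]
scale [([394.0, 302.0, 123.0, 94.0], 0.8)]
pan [([411.0, 292.0, 92.0, 65.0], 0.85)]
zero_key [([344.0, 293.0, 12.0, 12.0], 0.53), ([357.0, 309.0, 13.0, 9.0], 0.23)]
sample_key [([357.0, 310.0, 15.0, 10.0], 0.63)]
add_key [([369.0, 325.0, 18.0, 18.0], 0.49)]
top {'mtx': [[596.0244, 0.0, 306.5522], [0.0, 596.0244, 240.768], [0.0, 0.0, 1.0]], 'extrinsics': [[0.0272, -0.9995, 0.0154, -0.0256], [0.9962, 0.0284, 0.0829, -0.4782], [-0.0833, 0.013, 0.9964, -1.4954], [0.0, 0.0, 0.0, 1.0]]}
tall_a [([257.0, 177.0, 32.0, 37.0], 0.74), ([196.0, 182.0, 42.0, 36.0], 0.66)]
short_a [([156.0, 225.0, 35.0, 33.0], 0.77), ([169.0, 281.0, 36.0, 24.0], 0.66), ([440.0, 275.0, 20.0, 9.0], 0.53)]
scale [([420.0, 239.0, 79.0, 91.0], 0.74)]
pan [([424.0, 220.0, 77.0, 55.0], 0.59)]
zero_key [([393.0, 269.0, 9.0, 10.0], 0.55), ([423.0, 220.0, 78.0, 56.0], 0.47)]
sample_key [([417.0, 274.0, 11.0, 15.0], 0.43)]
add_key [([439.0, 275.0, 23.0, 9.0], 0.74)]
{'mtx': [[383.7501, 0.0, 320.2034], [0.0, 383.7501, 234.2809], [0.0, 0.0, 1.0]], 'T_tool_cam': [[0.0001, 0.9541, 0.2995, 0.076], [1.0, -0.0001, -0.0002, -0.0009], [-0.0002, 0.2995, -0.9541, -0.1255], [0.0, 0.0, 0.0, 1.0]]}
[0.2110127  0.50794234 0.24833024] [1.79996088e+02 1.42242805e-03 1.57440508e+02] 0.8 0.017
```

View pics/scene0.png

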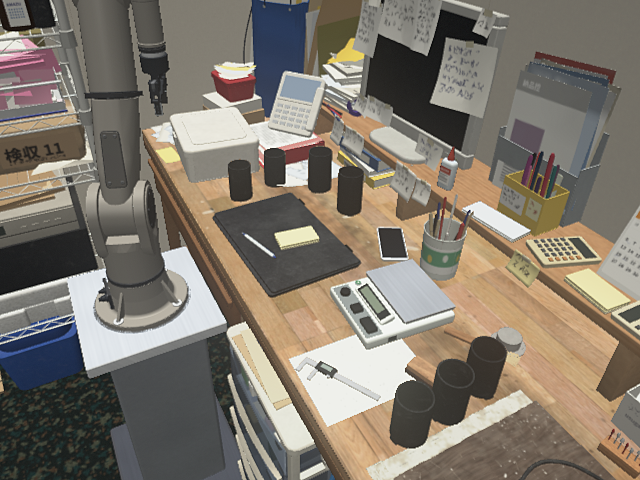

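View pics/top0.png

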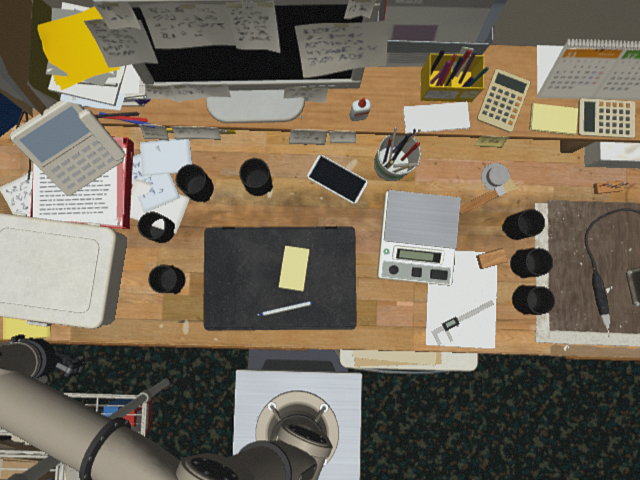

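The scene view shows two talls at (350,191) and (317,170), shorts at (240,180) and (274,167), the scale at (394,302). The top view shows talls at (257,177) and (194,182), shorts at (156,226) and (167,279), pan at (424,220), and keys at (393,269), (416,272), (440,274). The network labels agree with both.

```bash
cat > h.py <<'E'
from station import robot, fingers, vision, workorder, recognise
import cv2, numpy as np
from scipy.spatial.transform import Rotation as R
def cam(name):
    """K, T_world_cam in OpenCV convention (x right, y down, z ahead) as of now"""
    k=vision.calibration(name); F=np.diag([1,-1,-1,1.])
    if name=="wrist":
        T=np.eye(4); T[:3,:3]=R.from_euler("xyz",robot.current_eef_rot(),degrees=True).as_matrix(); T[:3,3]=robot.current_tool_pos()
        W=T@np.array(k["T_tool_cam"])
    else: W=np.linalg.inv(np.array(k["extrinsics"]))
    return np.array(k["mtx"]),W@F
def ray(c,uv):
    K,W=c; return W[:3,3],W[:3,:3]@np.linalg.solve(K,[uv[0],uv[1],1.])
def at_z(c,uv,z):
    o,d=ray(c,uv); return o+d*(z-o[2])/d[2]
def tri(obs):
    A=np.zeros((3,3));b=np.zeros(3);P=[]
    for c,uv in obs:
        o,d=ray(c,uv); d=d/np.linalg.norm(d); M=np.eye(3)-np.outer(d,d); A+=M;b+=M@o;P.append((M,o))
    p=np.linalg.solve(A,b); return p,max(np.linalg.norm(M@(p-o)) for M,o in P)
def proj(c,p):
    K,W=c; q=K@(np.linalg.inv(W)@np.append(p,1))[:3]; return q[:2]/q[2]
def shot(name,fn):
    c=cam(name); im=vision.grab_frame(name); cv2.imwrite(f"pics/{fn}.png",im[:,:,::-1]); np.savez(f"pics/{fn}.npz",K=c[0],W=c[1]); return c,im
def load(fn):
    d=np.load(f"pics/{fn}.npz"); return (d["K"],d["W"]),cv2.imread(f"pics/{fn}.png")
E
python3 - <<'E'
from h import *
s,t=cam("scene"),cam("top")
for n,a,b in [("t1",(350,191),(257,177)),("t2",(317,170),(195,182)),("s1",(240,181),(167,279)),("s2",(274.5,167),(156,226)),("pan",(411,292),(424,220)),("zero",(345,293),(393,269.5)),("samp",(357,309.5),(416.5,272)),("add",(370,325.5),(440,274.5))]:
    print(n,*[np.round(x,3) for x in tri([(s,a),(t,b)])])
print(robot.current_time_s())
for p in ([0.5,0.25,0.33],[0.5,0.1,0.33],[0.45,-0.25,0.3],[0.6,-0.25,0.3]): print(robot.inverse_kinematics(p,[180,0,180]))
E
```

```text
t1 [0.632 0.115 0.064] 0.001
t2 [0.611 0.271 0.062] 0.004
s1 [0.373 0.329 0.052] 0.002
s2 [0.503 0.363 0.053] 0.001
pan [ 0.541 -0.307  0.048] 0.004
zero [ 0.413 -0.232  0.036] 0.002
samp [ 0.409 -0.291  0.037] 0.003
add [ 0.405 -0.35   0.042] 0.003
0.8
[-37.27861332  17.40103556  12.36754623  76.20354502  -3.67828043
  86.78226699  64.74595903]
[-32.79116184  11.5921419   24.11093128  84.28523307  -4.72562384
  85.12651678  81.28490779]
[  7.43073677  12.7199658   24.46395689  87.17436684  -5.29345644
  81.25206217 122.16974335]
[ -8.35832018  37.61215921  57.88786334  64.11642337 -31.17772496
  93.09142352 131.38440543]
```

Run:
```python
from h import *
print(robot.current_time_s())
for i,p in enumerate([(0.58,0.27,0.33),(0.58,0.12,0.33),(0.5,-0.24,0.3),(0.5,-0.36,0.3)]):
    robot.move_to(p,[180,0,180]); robot.pause(0.1)
    if i==3: fingers.gripper_to(0.0,40)
    c,im=shot("wrist",f"w{i}"); print(robot.current_time_s(), robot.current_tool_pos().round(4), robot.current_joint_positions().round(0))
    for l in (("tall_a","short_a") if i<2 else ("pan","zero_key","sample_key","add_key")):
        print(l,[(np.round(d["rect"]).tolist(),round(d["p"],2)) for d in recognise(l,"wrist")])
a=[cv2.imread(f"pics/w{i}.png") for i in range(4)]
m=np.vstack([np.hstack(a[:2]),np.hstack(a[2:])]); cv2.imwrite("pics/m.png",cv2.resize(m,(800,600),interpolation=cv2.INTER_AREA))
```

```text
0.8
2.5917 [0.5791 0.2715 0.3298] [-34.  28.  12.  61.  -6.  91.  67.]
tall_a [([171.0, 245.0, 115.0, 104.0], 0.95), ([318.0, 230.0, 80.0, 103.0], 0.6)]
short_a [([415.0, 110.0, 99.0, 83.0], 0.76), ([380.0, 13.0, 56.0, 26.0], 0.72)]
3.4917 [0.5798 0.1223 0.3297] [-23.  22.  15.  70.  -5.  88.  81.]
tall_a [([320.0, 245.0, 81.0, 103.0], 0.7), ([468.0, 229.0, 113.0, 102.0], 0.67)]
short_a [([570.0, 110.0, 137.0, 78.0], 0.82), ([534.0, 12.0, 80.0, 25.0], 0.72)]
5.125 [ 0.5011 -0.2382  0.2999] [  5.  18.  26.  81.  -8.  83. 121.]
pan [([263.0, 229.0, 188.0, 135.0], 0.8)]
zero_key [([328.0, 102.0, 24.0, 25.0], 0.72)]
sample_key [([268.0, 95.0, 29.0, 30.0], 0.66)]
add_key [([211.0, 91.0, 47.0, 29.0], 0.89)]
6.7917 [ 0.5  -0.36  0.3 ] [ 16.  26.  29.  70. -12.  86. 133.]
pan [([386.0, 230.0, 193.0, 132.0], 0.68)]
zero_key [([460.0, 105.0, 27.0, 23.0], 0.57)]
sample_key [([397.0, 97.0, 28.0, 31.0], 0.56), ([386.0, 232.0, 194.0, 133.0], 0.37)]
add_key []
```

View pics/m.png

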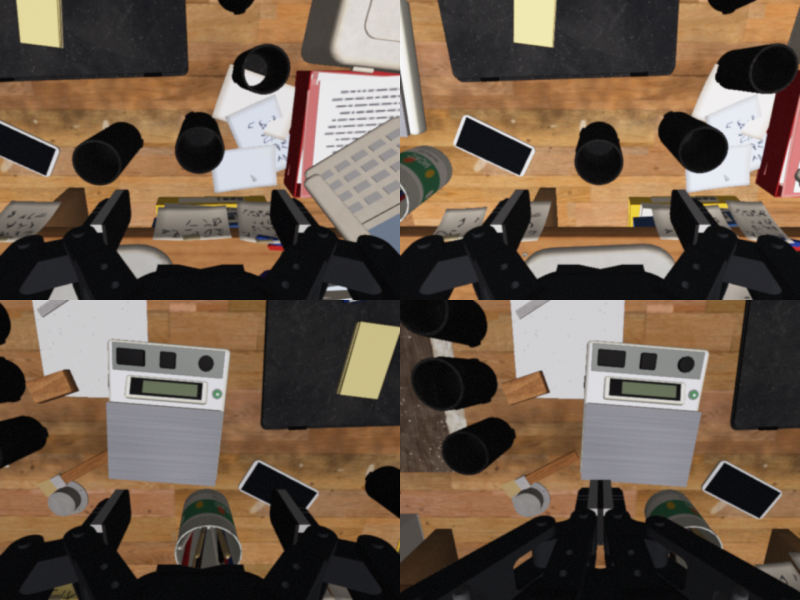

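Montage: both talls are seen whole in w0 (t1 at (171,245), t2 at (318,230)) and in w1 (t1 at (320,245), t2 at (468,229)). The keys and pan show clearly in w2 (keys at (328,102), (268,95), (211,91)) and w3. Next I fit the cup silhouettes across both views and refine the keys and pan.

```bash
cat > fit.py <<'E'
from h import *
from scipy.optimize import least_squares
ang=np.linspace(0,2*np.pi,72,endpoint=False)
def contour(im,uv,thr=45):
    m=(im.max(2)<thr).astype(np.uint8); m=cv2.morphologyEx(m,cv2.MORPH_OPEN,np.ones((3,3)))
    n,l,st,ce=cv2.connectedComponentsWithStats(m)
    k=l[int(uv[1]),int(uv[0])]
    if k==0: k=1+np.argmin(np.linalg.norm(ce[1:]-uv,axis=1))
    c=max(cv2.findContours((l==k).astype(np.uint8),cv2.RETR_EXTERNAL,cv2.CHAIN_APPROX_NONE)[0],key=cv2.contourArea)
    return cv2.convexHull(c),st[k]
def hull(c,p):
    x,y,h,r=p; P=[proj(c,(x+r*np.cos(a),y+r*np.sin(a),z)) for z in (0,h) for a in ang]
    return cv2.convexHull(np.float32(P))
def dense(c): # resample hull polygon evenly
    q=c[:,0].astype(float); q=np.vstack([q,q[:1]]); s=np.r_[0,np.cumsum(np.linalg.norm(np.diff(q,axis=0),axis=1))]
    t=np.linspace(0,s[-1],80,endpoint=False); return np.c_[np.interp(t,s,q[:,0]),np.interp(t,s,q[:,1])]
def fit(obs,p0):
    def f(p):
        r=[]
        for c,cn in obs:
            H=hull(c,p); r+=[cv2.pointPolygonTest(H,tuple(map(float,u)),True) for u in dense(cn)]
        return r
    s=least_squares(f,p0,loss="soft_l1",x_scale=[.01,.01,.01,.01],diff_step=1e-3); return s.x,np.sqrt(np.mean(np.square(f(s.x))))
E
python3 - <<'E'
from fit import *
c0,i0=load("w0"); c1,i1=load("w1")
for n,a,b,p in [("t1",(171,245),(320,245),(.632,.115,.128,.037)),("t2",(318,230),(468,229),(.611,.271,.128,.037))]:
    A,sa=contour(i0,a); B,sb=contour(i1,b); print(n,sa,sb)
    x,e=fit([(c0,A),(c1,B)],p); print(x.round(4),round(e,2), [fit([o],p)[0].round(4) for o in ((c0,A),(c1,B))])
s=contour(i0,(415,110)); print(s[1]); print("s2",fit([(c0,s[0])],(.503,.363,.108,.035))[0].round(4))
c2,i2=load("w2"); c3,i3=load("w3")
kc={}
for n,a,b in [("zero",(328,102),(460,105)),("samp",(268,95),(397,97)),("add",(211,91),(337,92))]:
    u=[]
    for im,q in ((i2,a),(i3,b)):
        hn,st=contour(im,q,60); (cx,cy),wh,an=cv2.minAreaRect(hn); u.append((cx,cy)); print(n,st,np.round((cx,cy),1),np.round(wh,1),round(an))
    p,e=tri([(c2,u[0]),(c3,u[1])]); kc[n]=p
    print(n,p.round(4),round(e,4),at_z(c2,u[0],.042).round(4),at_z(c3,u[1],.042).round(4))
d=kc["zero"]-kc["add"]; print("yaw",np.degrees(np.arctan2(-d[0],d[1])))
for c,im,q in ((c2,i2,(263,229)),(c3,i3,(386,230))):
    hsv=cv2.cvtColor(im,cv2.COLOR_BGR2HSV); v=hsv[q[1],q[0]].astype(int); print(v)
    m=((abs(hsv.astype(int)-v)[...,2]<30)&(hsv[...,1]<50)).astype(np.uint8); m=cv2.morphologyEx(m,cv2.MORPH_OPEN,np.ones((7,7)))
    l=cv2.connectedComponents(m)[1]; cn=max(cv2.findContours((l==l[q[1],q[0]]).astype(np.uint8),0,2)[0],key=cv2.contourArea)
    box=cv2.approxPolyDP(cv2.convexHull(cn),8,True)[:,0]; P=np.array([at_z(c,u,.054) for u in box]); print(box.tolist(),P.round(4).tolist(),P.mean(0).round(4))
E
```

```text
t1 [ 117  196  112   99 7245] [ 281  196   75   99 5899]
[0.6318 0.1188 0.1234 0.0354] 0.84 [array([0.6318, 0.119 , 0.1243, 0.0353]), array([0.6333, 0.1187, 0.1169, 0.0364])]
t2 [ 281  179   77   98 5804] [ 414  179  110   97 7184]
[0.6119 0.2697 0.1248 0.0349] 0.77 [array([0.6106, 0.2697, 0.1293, 0.0345]), array([0.6115, 0.2691, 0.1263, 0.0346])]
[ 372   71   91   79 4801]
s2 [0.4999 0.3621 0.1025 0.0328]
zero [318  89  23  25 449] [329. 101.] [24. 22.] 90
zero [445  91  25  25 507] [457. 103.] [24. 24.] 90
zero [ 0.4135 -0.2307  0.0391] 0.0002 [ 0.4134 -0.2308  0.042 ] [ 0.4138 -0.2317  0.042 ]
samp [256  83  25  27 632] [268.  96.] [26. 24.] 90
samp [384  85  27  27 635] [396.8  97.9] [25.2 25.9] 6
samp [ 0.4091 -0.2885  0.0397] 0.0 [ 0.4092 -0.2882  0.042 ] [ 0.4093 -0.289   0.042 ]
add [ 186   77   46   29 1159] [208.6  90.8] [46.8 25.7] 5
add [ 316   79   45   29 1104] [338.   92.9] [43.2 25.7] 5
add [ 0.4047 -0.3443  0.0397] 0.0 [ 0.4048 -0.3437  0.042 ] [ 0.4049 -0.3444  0.042 ]
yaw -4.420642608538849
[124  12 146]
[[170, 164], [357, 178], [343, 296], [175, 285]] [[0.4715, -0.3829, 0.054], [0.4842, -0.2031, 0.054], [0.6106, -0.214, 0.054], [0.5984, -0.392, 0.054]] [ 0.5412 -0.298   0.054 ]
[120  15 153]
[[295, 164], [480, 179], [457, 298], [290, 286]] [[0.4695, -0.3853, 0.054], [0.484, -0.206, 0.054], [0.6117, -0.2147, 0.054], [0.5977, -0.3931, 0.054]] [ 0.5407 -0.2998  0.054 ]
```

```bash
cat > act.py <<'E'
from h import *
YAW=-4.4; RPY=[180,0,180+YAW]
ax=np.array([np.cos(np.radians(YAW)),np.sin(np.radians(YAW)),0]); ay=np.array([-ax[1],ax[0],0])
PAN=np.array([.541,-.299,.054])
KEYS=dict(zero=(.4135,-.231),samp=(.4092,-.2887),add=(.4048,-.3443))
def press(k):
    x,y=KEYS[k]; 
    robot.move_to([x,y,.085],RPY); robot.pause(.1)
    hit=robot.line_to([x,y,.0535],velocity=.03,f_stop=7)
    robot.pause(.15); print(k,hit,"tip z",robot.current_tool_pos()[2]-.017,"F",robot.current_contact_force().round(1))
    robot.line_to([x,y,.1],velocity=.1); print("t",robot.current_time_s(),robot.current_contact_force().round(1))
E
python3 - <<'E'
from act import *
fingers.gripper_to(0.0,40)
press("zero")
E
```

```text
zero True tip z 0.03962071792974825 F [-1.6 -0.6  5.9]
t 9.975 [0.5 0.3 0.7]
```

```bash
cat >> act.py <<'E'
ZG=.103
def pick(c,side,zmax=.26):
    p=np.array([c[0],c[1],0])+side*.0327*ay; up=lambda z:[p[0],p[1],z]
    x=robot.current_tool_pos(); robot.line_to([x[0],x[1],.2],velocity=.3)
    fingers.gripper_to(.5)
    robot.move_to(up(.19),RPY); robot.pause(.1)
    hit=robot.line_to(up(ZG),velocity=.12,f_stop=8); print("down hit",hit,robot.current_tool_pos().round(4))
    if hit: return False
    fingers.gripper_to(0,30); print("gap",robot.current_finger_gap(),"F",robot.current_gripper_force())
    robot.line_to(up(zmax),velocity=.2); robot.pause(.1)
    print("lifted gap",robot.current_finger_gap(),"F",robot.current_gripper_force(),robot.current_contact_force().round(2),robot.current_time_s())
    return True
def place(side,off=.048):
    p=PAN+side*(off+.0327)*ay; x=robot.current_tool_pos(); z=x[2]
    robot.line_to([.5,(x[1]+p[1])/2,z],velocity=.35); robot.line_to([p[0],p[1],z],velocity=.3)
    robot.line_to([p[0],p[1],.175],velocity=.15); robot.pause(.2)
    hit=robot.line_to([p[0],p[1],.152],velocity=.02,f_stop=2.)
    print("set",hit,robot.current_tool_pos().round(4),"want z",.054+ZG,robot.current_contact_force().round(2),robot.current_time_s())
E
python3 - <<'E'
from act import *
if pick((.632,.119),-1):
    shot("wrist","g1"); a=cv2.imread("pics/g1.png"); vision
    shot("scene","gs1"); b=cv2.imread("pics/gs1.png")
    cv2.imwrite("pics/g1m.png",cv2.resize(np.hstack([a,b]),(800,300),interpolation=cv2.INTER_AREA))
E
```

```text
down hit False [0.6303 0.0863 0.1039]
gap 0.06107224436322296 F 29.360713538027667
lifted gap 0.061087917306114736 F 28.77218510833586 [ 0.18 -0.29 -0.14] 14.8
```

View pics/g1m.png

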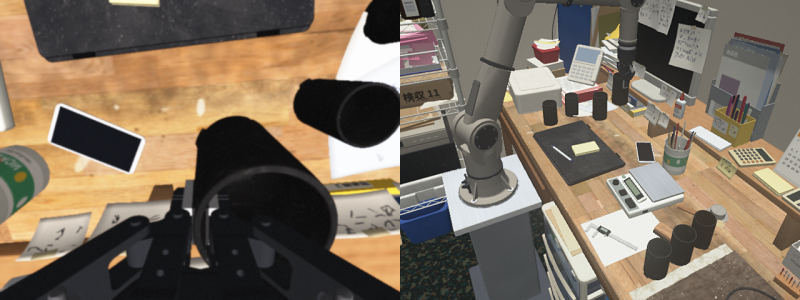

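The body hangs upright in the fingers (wrist rim around (265,205) of the montage, held at its left wall), and the others are undisturbed. I place it now.

Run:
```python
from act import *
place(-1)
c,a=shot("wrist","p1"); shot("scene","ps1")
a=cv2.imread("pics/p1.png"); b=cv2.resize(cv2.imread("pics/ps1.png")[190:370,300:540],(640,480))
cv2.imwrite("pics/p1m.png",cv2.resize(np.hstack([a,b]),(800,300),interpolation=cv2.INTER_AREA))
```

```text
set True [ 0.5346 -0.3793  0.1565] want z 0.157 [0.18 0.6  2.22] 18.5
```

View pics/p1m.png

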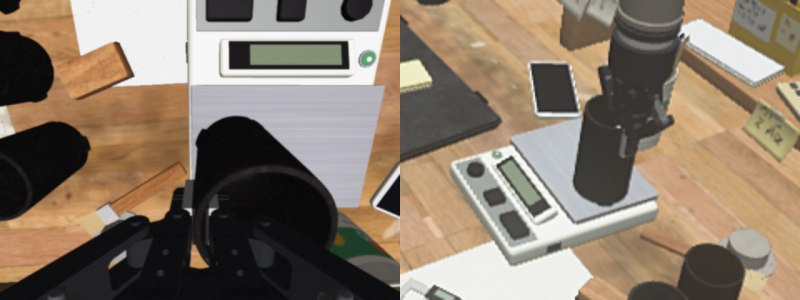

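It rests upright on the right half of the pan, base just inside the right edge. I release it, look, then press sample.

Run:
```python
from act import *
fingers.gripper_to(.45); robot.pause(.1)
x=robot.current_tool_pos(); robot.line_to([x[0],x[1],.26],velocity=.15)
fingers.gripper_to(0,30)
x=PAN-.09*ax; robot.move_to([x[0],x[1],.3],RPY); robot.pause(.2)
c,_=shot("wrist","r1"); im=cv2.imread("pics/r1.png")
for l in ("tall_a","pan","sample_key"): print(l,[(np.round(d["rect"]).tolist(),round(d["p"],2)) for d in recognise(l,"wrist")])
for s in (-1,): 
  for z in (0.054,.182):
    P=PAN+s*.048*ay
    for a in np.linspace(0,6.28,40): cv2.circle(im,tuple(int(v) for v in proj(c,(P[0]+.037*np.cos(a),P[1]+.037*np.sin(a),z))),1,(0,255,0),-1)
cv2.imwrite("pics/r1o.png",im); print(robot.current_time_s())
```

```text
tall_a [([262.0, 302.0, 104.0, 108.0], 0.87)]
pan [([323.0, 275.0, 177.0, 115.0], 0.79)]
sample_key [([321.0, 150.0, 23.0, 26.0], 0.75)]
21.3833
```

View pics/r1o.png

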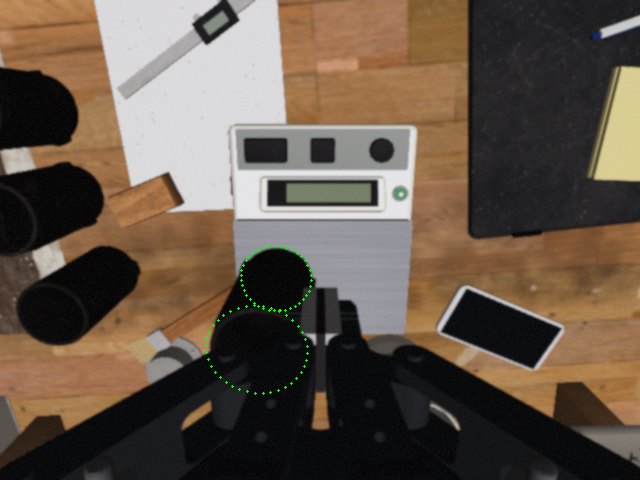

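The overlay agrees with the body standing upright at pan y ≈ -48 mm (base about (276,278)), with the left half free. Next I press sample and pick the second body.

Run:
```python
from act import *
press("samp")
if pick((.6115,.2697),1,.27):
    place(1)
    shot("wrist","p2"); shot("scene","ps2")
    a=cv2.imread("pics/p2.png"); b=cv2.resize(cv2.imread("pics/ps2.png")[150:390,240:560],(640,480))
    cv2.imwrite("pics/p2m.png",cv2.resize(np.hstack([a,b]),(800,300),interpolation=cv2.INTER_AREA))
```

```text
samp True tip z 0.039616368802451056 F [-0.8 -0.2  4.7]
t 24.0 [-0.4  0.2  0.7]
down hit False [0.6148 0.3025 0.104 ]
gap 0.07326902307828494 F 31.927525756327668
lifted gap 0.07704454400759347 F 31.36700626811944 [-0.25  0.22 -1.09] 29.6667
set True [ 0.5469 -0.2182  0.156 ] want z 0.157 [-0.05  1.56  2.44] 33.4917
```

View pics/p2m.png

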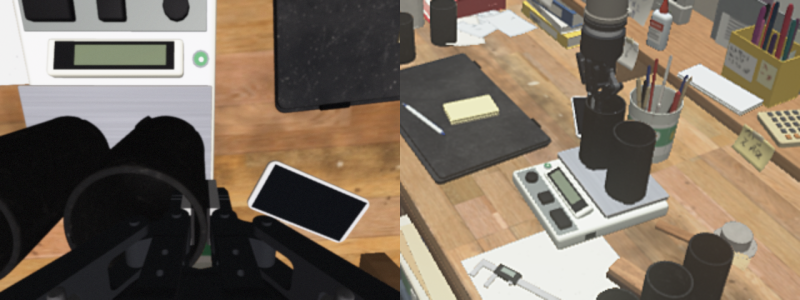

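Both bodies stand on the pan with a clear gap between them, the second still held at its left wall. I release it and look.

Run:
```python
from act import *
fingers.gripper_to(.45); robot.pause(.1)
x=robot.current_tool_pos(); robot.line_to([x[0],x[1],.26],velocity=.15)
fingers.gripper_to(0,30)
x=PAN-.13*ax; robot.move_to([x[0],x[1],.3],RPY); robot.pause(.2)
c,_=shot("wrist","r2"); im=cv2.imread("pics/r2.png")
print([(np.round(d["rect"]).tolist(),round(d["p"],2)) for d in recognise("tall_a","wrist")])
for s in (-1,1): 
  for z in (0.054,.182):
    P=PAN+s*.048*ay
    for a in np.linspace(0,6.28,40): cv2.circle(im,tuple(int(v) for v in proj(c,(P[0]+.037*np.cos(a),P[1]+.037*np.sin(a),z))),1,(0,255,0),-1)
cv2.imwrite("pics/r2o.png",im); print(robot.current_time_s())
```

```text
[([265.0, 318.0, 76.0, 71.0], 0.95), ([373.0, 321.0, 76.0, 71.0], 0.64), ([268.0, 191.0, 40.0, 26.0], 0.5), ([321.0, 284.0, 171.0, 59.0], 0.42)]
36.375
```

View pics/r2o.png

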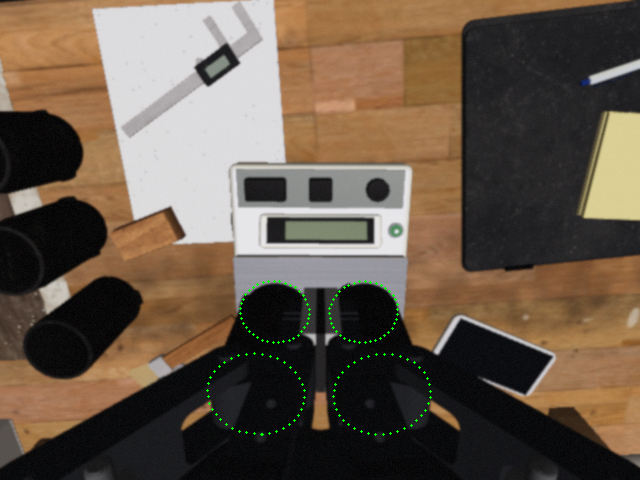

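Both bases match the overlay (about (275,312) and (364,312)) and are fully on the pan. I press add, back off and check.

Run:
```python
from act import *
press("add")
x=robot.current_tool_pos(); robot.line_to([x[0],x[1],.25],velocity=.25); robot.move_to([.42,-.02,.33],RPY); robot.pause(.5)
for cm in ("scene","top"):
    shot(cm,"f"+cm)
    for l in ("tall_a","short_a"): print(cm,l,[(np.round(d["rect"]).tolist(),round(d["p"],2)) for d in recognise(l,cm)])
print(robot.current_time_s(),robot.current_contact_force().round(2))
cv2.imwrite("pics/fm.png",cv2.resize(np.hstack([cv2.imread("pics/fscene.png")[140:380,150:550],cv2.imread("pics/ftop.png")[130:370,90:490]]),(800,240)))
```

```text
add True tip z 0.039647559811633676 F [-0.7  0.7  5.4]
t 39.0 [-0.  -0.1 -0.7]
scene tall_a [([401.0, 255.0, 36.0, 65.0], 0.83)]
scene short_a [([276.0, 169.0, 22.0, 39.0], 0.97), ([239.0, 184.0, 27.0, 39.0], 0.84)]
top tall_a [([448.0, 217.0, 40.0, 33.0], 0.93), ([410.0, 214.0, 46.0, 34.0], 0.72)]
top short_a [([167.0, 281.0, 36.0, 27.0], 0.76), ([156.0, 228.0, 38.0, 37.0], 0.61)]
41.8167 [-0.04  0.57  0.43]
```

View pics/fm.png

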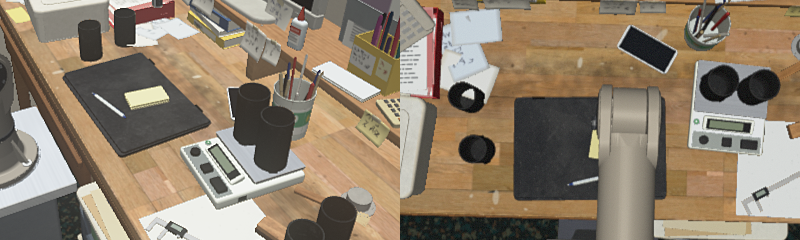

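Both talls stand upright on the pan, the shorts are where they were, and the arm is clear.

```bash
python3 -c "
from station import workorder
print(workorder.close_job())"
```

```text
the job is handed in; nothing more can be done
None
```

I pressed the zero, sample and add keys fully down, each at its turn. Both tall bodies stand upright on the pan, the two nearby short bodies look unmoved, and the job was handed in at about 42 s of the 72 s allowed; no verdict came back.

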